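Mount a roasting spit and lock its fork collar

ROBOT

A 6-joint arm with a two-finger parallel gripper is mounted at the origin on a cart in front of the work surface, level with it; the furniture and walls round the work are solid. World frame = base frame: x ahead of the robot, y to its left, z up, the work surface at z = 0. Lengths are in m, angles in rad, forces in N, time in s.
With the tool pointing down it reaches from about 0.275 to 0.825 m from the base axis. Payload 5.2 kg.
Tool frame: the origin (TCP) lies at the very end of the fingers, on their centre line; the grasp point (between the pads) lies 19 mm behind it; z points along the fingers, y is the line along which they close (so a half turn about z gives the same grasp; the last joint's range is limited). The gripper opens to 93 mm and grips with 3 to 60 N. Pads are 15 mm wide; open, the fingers measure 128 mm over their backs; the gripper's body (75 mm by 188 mm) begins 65 mm behind the grasp point.
Start: joints at [-0.203, 0.259, 1.535, -0, 1.348, -0.203], TCP at [0.55, 0, 0.219] pointing down, gripper open.
Joint ranges: [-3.14, 3.14], [-0.91, 2.08], [0.19, 2.58], [-1.22, 4.36], [0.22, 2.71], [-3.12, 3.12]. Speed limits (rad/s): [2.57, 2.57, 3.14, 3.14, 3.14, 3.14].

INTERFACE

Orientations are given as [roll, pitch, yaw] about the fixed x, y, z axes, in that order (R = Rz(yaw) Ry(pitch) Rx(roll)).
In Python, from rig import env gives the robot as it stands.
- The arm moves only by the tool step_arm, never from a script. Its argument "series" is a list of rows, each a list of 7 numbers: the shift along the tool's x, y, z in cm, then the turn, a rotation vector about the tool's x, y, z in rad, then the finger opening in cm, from 0 to 9.3. A call has 1 to 20 rows; each row shifts and turns the commanded pose from where the row before left it, along the tool's axes as they then stand; what a row does not reach is not made up. A row lasts 1/10 s, in which the tool goes at most 50 mm and 8.59 degrees, less where a joint would pass 70% of its speed; a pose out of reach is approached as far as the arm can. A call is refused whole if a number of a shift passes 5 or a number of a turn 0.15, either way. A call with a gripper value outside its range is refused whole. The fingers move at their own pace and stop on an object; the grip force is fixed at half the most. Time passes only in rows, so rows that do not move let the fingers close. It gives the time, the measured TCP pose, the force, the opening and the grip force at its end, in the units of the state.
- env.get_state(): the state, without advancing time (a new reading comes with each control period).
- env.capture(name): name is "scene" or "side" or "wrist"; returns the picture (384x512x3 uint8, red, green, blue); there is no depth.
- env.get_calibration(name): a dict with "mtx" (3x3 intrinsics, pixels), "origin" and "attitude" of the camera in the world. Camera axes: x right, y up, looking along -z (the intrinsics and any distortion apply to the point x, -y, -z); pixel columns grow to the right and rows downward; lengths in m; the calibration is good to about 2 mm. A picture is of the moment at which its call begins: read the wrist's pose just before it. get_calibration takes no time and is no camera call; for the wrist camera it gives the pose at the moment of the call.
- env.hand_in(): hands the job in; it is judged then, once.
The state is a dict: "t": time; "qpos": joint angles; "joint_vel": joint speeds; "tau": joint torques, N m; "position": TCP position; "ee_rot": TCP orientation; "ft_force": force on the tool from outside, world axes, zero at the start; "ft_torque": the same for the moment, N m; "opening": opening from 0.0 (shut) to 1.0 (fully open); "grasp_force": force on a finger pad.
Only numpy, scipy, OpenCV 4.12 (cv2) and the standard library are available. Lean on these libraries where they do the work, as an engineer would, in place of code of your own. Each camera call takes 0.05 s, during which the arm holds its last target. There are 200 camera calls.

TASK

Lay the roasting spit in its stand, centred, flat of the rod upward and both end blocks fully down in the yokes, and let go of it. There, with the thumbscrew still loose, turn the fork collar on the rod until its thumbscrew stands straight over the rod's flat, then tighten the thumbscrew clockwise as far as it goes. Do not knock over or push away the pepper mill, the beaker or the salt bowl.

Things in the scene. Friction and masses are not known exactly. Their poses are not given: they have to be found in the camera images.
- spit_mid (a point): Middle of the loose roasting spit (0.52 kg, 200 mm long along its x), on its rod's axis: steel rod 20 mm thick with a flat milled along its top (the spit's +z), between two dark square end blocks 48 x 48 mm, one 24 mm long (x -100 to -76 mm), one 16 mm long (x +84 to +100). It starts lying on the worktop on its blocks, flat up, so this point is 24 mm above what it lies on.
- spit_grip (a point): Place on the spit's bare rod that is good to grasp across, on the rod's axis at x = -36 mm of the spit. The rod is bare from x = -76 to +2 mm; the spit balances at about x = -20 mm. Axes as the spit's.
- collar (a joint): Turn (rad) of the fork collar, a steel ring 36 mm across, 26 mm wide, centred on the rod at x = +15 mm of the spit, with two prongs along +x to x = +80 mm, within 19 mm of the axis. 0 = its thumbscrew stands over the flat, along the spit's +z; positive = it leans to the spit's +y. Stiff (0.06 N m), stays where left; range -1.5 to 1.5, starts at 0.75 to 1.2.
- bar_mid (a point): Centre of the T-bar head of the collar's thumbscrew, 60 mm from the rod's axis, straight out along the screw. The T-bar is a steel round bar 14 mm thick and 44 mm long; with the screw loose it lies parallel to the rod. This point's z axis points outward along the screw, its x axis along the bar.
- screw (a joint): Turn (rad) of the thumbscrew about its own length: 0 = loose (T-bar parallel to the rod), growing clockwise as seen from its head, tight at its stop of 1.45. It turns stiffly (0.05 N m) and stays where it is left.
- stand_seat (a point): Where the middle of the spit's rod lies when the spit is home in its stand, 74 mm above the worktop; x along the rod, z up. The spit may lie either way round. The stand is fixed: a wooden board 230 x 100 x 16 mm with two steel yokes, 20 mm thick, 88 mm either side of the middle. Each has a slot 54 mm wide, open at the top: floor 50 mm, cheeks 74 mm, flared lips 84 mm above the worktop.
- pepper_mill: Loose bystander: dark wooden pepper mill, 58 mm wide, 200 mm high, origin under its foot.
- beaker: Loose bystander: blue and white beaker, 74 mm wide, 66 mm high, origin under its foot.
- salt_bowl: Loose bystander: small wooden bowl, 71 mm wide, 23 mm high, origin under its foot.
Mind the look-alikes: they are no part of the job. What is shaped like the part that bears spit_mid but yellow is not meant.

How it is judged:
On the way, in this order (a step that is already met when the one before it is completed fails the run):
1. the spit lies home in its stand, flat up, let go, its thumbscrew still loose (x of spit_mid in the frame of stand_seat between -0.018 and 0.018 m and y of spit_mid in the frame of stand_seat between -0.007 and 0.007 m and z of spit_mid in the frame of stand_seat between -0.006 and 0.006 m and angle between spit_mid's own z axis and vertical below 0.12 rad and angle between the x axis of spit_mid and the x axis of stand_seat, either way round below 0.12 rad and contact force between the fingers and spit below 0.3 N and value of joint screw below 0.5 rad), for 0.2 s.
2. in the stand, the collar is turned so that its thumbscrew stands over the flat, the screw still loose (x of spit_mid in the frame of stand_seat between -0.018 and 0.018 m and y of spit_mid in the frame of stand_seat between -0.007 and 0.007 m and z of spit_mid in the frame of stand_seat between -0.006 and 0.006 m and angle between spit_mid's own z axis and vertical below 0.12 rad and angle between the x axis of spit_mid and the x axis of stand_seat, either way round below 0.12 rad and value of joint collar between -0.25 and 0.25 rad and value of joint screw below 0.5 rad), for 0.2 s.
At the end, for the whole second after the job is handed in: The spit lies at rest in its stand, either way round, flat up (within 7 degrees), its middle within 18 mm along the rod, 7 mm across and 6 mm in height of home; the collar's thumbscrew is within 0.25 rad (14 degrees) of straight over the flat and turned to at least 1.2 rad of its 1.45 (x of spit_mid in the frame of stand_seat between -0.018 and 0.018 m and y of spit_mid in the frame of stand_seat between -0.007 and 0.007 m and z of spit_mid in the frame of stand_seat between -0.006 and 0.006 m and angle between spit_mid's own z axis and vertical below 0.12 rad and angle between the x axis of spit_mid and the x axis of stand_seat, either way round below 0.12 rad and value of joint collar between -0.25 and 0.25 rad and value of joint screw above 1.2 rad and linear speed of spit below 0.02 m/s); the robot touches nothing.
It fails at once if the pepper mill is knocked over or pushed more than 50 mm (distance of pepper_mill from where it was at the start of the episode above 0.05 m or angle between pepper_mill's own z axis and vertical above 0.5 rad).
It fails at once if the beaker is knocked over or pushed more than 50 mm (distance of beaker from where it was at the start of the episode above 0.05 m or angle between beaker's own z axis and vertical above 0.5 rad).
It fails at once if the salt bowl is knocked over or pushed more than 50 mm (distance of salt_bowl from where it was at the start of the episode above 0.05 m or angle between salt_bowl's own z axis and vertical above 0.5 rad).
It also fails if it takes over 51 s, if anything falls off the work surface, if the arm or the gripper's body presses on something with over 40 N, if the wrist force passes 120 N, or if a joint passes its speed limit or range.

## Working session

There is one attempt and no reset: what is moved stays moved. The work goes in short steps, Python scripts to look and compute and a tool call to move; the robot and the scene stay as the last step left them, time stands still between calls to the robot, and variables do not carry over. Pictures are saved under pics/ and viewed, at most 10 in all, crops included, and the job is handed in when it is done.

Besides the shell and the picture viewer there is one more tool, called after "Call:" as name([rows], argument=value, ...), one row to a line, values as JSON. step_arm: Moves the arm, as the interface text tells. Its arguments: {"type":"object","properties":{"series":{"type":"array","items":{"type":"array","items":{"type":"number"}}}},"required":["series"]}

```bash
mkdir -p pics; ls
python3 - <<'E'
from rig import env
import cv2,numpy as np
s=env.get_state(); print(s)
ims=[]
for n in("scene","side","wrist"):
    c=env.get_calibration(n); print(n,c)
    im=env.capture(n); cv2.imwrite(f"pics/{n}0.png",im[:,:,::-1]); ims.append(im[:,:,::-1])
E
```

```text
pics
{'t': 0.0, 'qpos': array([-2.02789221e-01,  2.59317201e-01,  1.53605823e+00,  1.99804014e-05,
        1.34805533e+00, -2.02807151e-01]), 'joint_vel': array([ 0.00080369, -0.0017536 , -0.00118361, -0.00173336,  0.00017386,
        0.00080098]), 'tau': array([ 2.41929010e-04, -4.37298238e+01, -2.84004611e+01,  7.19661056e-02,
        4.11791797e-02, -1.14769305e-04]), 'position': array([5.49444598e-01, 1.50903043e-04, 2.17841607e-01]), 'ee_rot': array([-3.13979615e+00, -3.89309617e-04,  1.57080948e+00]), 'ft_force': array([-0.13727926,  0.04645948, -0.35128959]), 'ft_torque': array([ 0.00327408, -0.0377607 , -0.01528572]), 'grasp_force': 0.0, 'opening': 0.9993935093327418}
scene {'mtx': array([[408.73756823,   0.        , 257.34010702],
       [  0.        , 408.73756823, 191.4309052 ],
       [  0.        ,   0.        ,   1.        ]]), 'origin': array([-0.15951385, -0.82495164,  0.76362223]), 'attitude': array([ 0.90602996, -0.01047532, -0.91240036])}
side {'mtx': array([[491.99342549,   0.        , 258.63970372],
       [  0.        , 491.99342549, 194.86340357],
       [  0.        ,   0.        ,   1.        ]]), 'origin': array([-0.14405559, -0.4216859 ,  1.34507477]), 'attitude': array([ 0.51855838, -0.0068893 , -1.37709095])}
wrist {'mtx': array([[325.93251201,   0.        , 257.83596073],
       [  0.        , 325.93251201, 194.27845721],
       [  0.        ,   0.        ,   1.        ]]), 'origin': array([0.54980366, 0.08635551, 0.38424686]), 'attitude': array([-0.30695873,  0.00165421, -0.00085173])}
```

View pictures.

View pics/scene0.png

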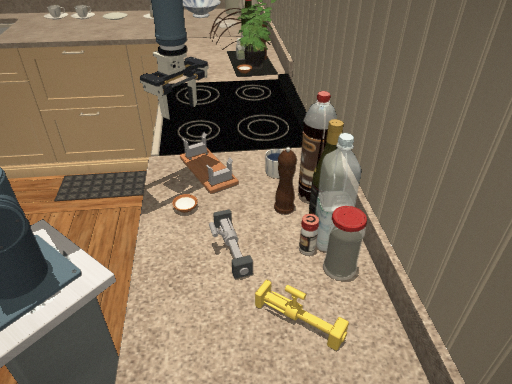

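View pics/side0.png

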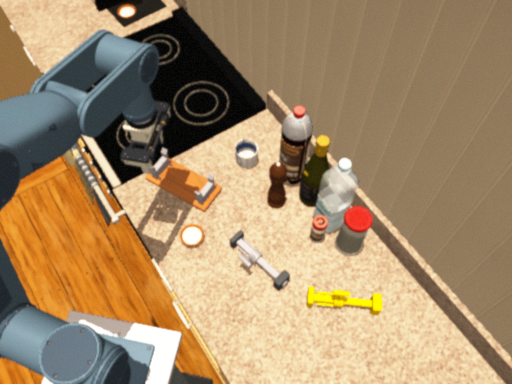

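Scene view: the grey spit lies at about (222,215)–(242,267), and the yellow look-alike at (258,292)–(340,333). The stand is at (210,170), the bowl at (185,204), the mill at (286,182) and the beaker at (275,163). The grey one has a steel rod and dark blocks, so it fits the description and the yellow one does not. I'll confirm that in one crop and measure.

```bash
cat > h.py <<'E'
import numpy as np,cv2
from scipy.spatial.transform import Rotation as R
def ray(cal,px):
    K=cal["mtx"];p=np.array([(px[0]-K[0,2])/K[0,0],-(px[1]-K[1,2])/K[1,1],-1.])
    return cal["origin"],R.from_euler("xyz",cal["attitude"]).as_matrix()@p
def plane(cal,px,z):
    o,d=ray(cal,px);return o+d*(z-o[2])/d[2]
def tri(c1,p1,c2,p2):
    o1,d1=ray(c1,p1);o2,d2=ray(c2,p2)
    t=np.linalg.lstsq(np.c_[d1,-d2],o2-o1,rcond=None)[0]
    a,b=o1+d1*t[0],o2+d2*t[1];return (a+b)/2,np.linalg.norm(a-b)
def proj(cal,P):
    K=cal["mtx"];p=R.from_euler("xyz",cal["attitude"]).as_matrix().T@(np.array(P)-cal["origin"])
    return np.array([K[0,2]-K[0,0]*p[0]/p[2],K[1,2]+K[1,1]*p[1]/p[2]])
E
python3 - <<'E'
from h import *
from rig import env
S=env.get_calibration("scene");D=env.get_calibration("side")
a=cv2.imread("pics/scene0.png");b=cv2.imread("pics/side0.png")
ca=cv2.resize(a[125:285,170:265],None,fx=3.75,fy=3.75,interpolation=3)
cb=cv2.resize(b[150:300,140:300],None,fx=2.7,fy=2.7,interpolation=3)
h=np.zeros((600,ca.shape[1]+cb.shape[1],3),np.uint8);h[:600,:ca.shape[1]]=ca[:600];h[:cb.shape[0],ca.shape[1]:]=cb
cv2.imwrite("pics/crop1.png",h[:, :800]);print(h.shape,ca.shape)
for n,p in dict(spitA=(237,239),spitB=(281,281)).items(): print(n,plane(D,p,.048))
for n,p in dict(sA=(222,214),sB=(242,261)).items(): print(n,plane(S,p,.048))
for n,ps,pd,z in [("mill",(286,208),(276,202),0),("beaker",(275,175),(245,162),0),("bowl",(185,204),(192,236),.02),("ye1",(262,290),(310,296),.045),("ye2",(338,330),(374,300),.045),("jar",(342,270),(350,245),0),("redlid",(309,250),(318,236),0)]: print(n,plane(S,ps,z),plane(D,pd,z))
E
```

```text
(600, 788, 3) (600, 356, 3)
spitA [ 0.42779641 -0.25495542  0.048     ]
spitB [ 0.32746628 -0.40120366  0.048     ]
sA [ 0.43243737 -0.25821948  0.048     ]
sB [ 0.33714926 -0.40503733  0.048     ]
mill [ 0.60624466 -0.34719096  0.        ] [ 0.59642201 -0.34112159  0.        ]
beaker [ 0.71849582 -0.22722789  0.        ] [ 0.72367677 -0.21543233  0.        ]
bowl [ 0.42271884 -0.1255958   0.02      ] [ 0.42361746 -0.1188333   0.02      ]
ye1 [ 0.30116478 -0.49096015  0.045     ] [ 0.30179048 -0.48598672  0.045     ]
ye2 [ 0.31614562 -0.66990924  0.045     ] [ 0.32456487 -0.65822184  0.045     ]
jar [ 0.49887335 -0.58685521  0.        ] [ 0.49565087 -0.58299513  0.        ]
redlid [ 0.50590466 -0.48788834  0.        ] [ 0.50624086 -0.48547965  0.        ]
```

View pics/crop1.png

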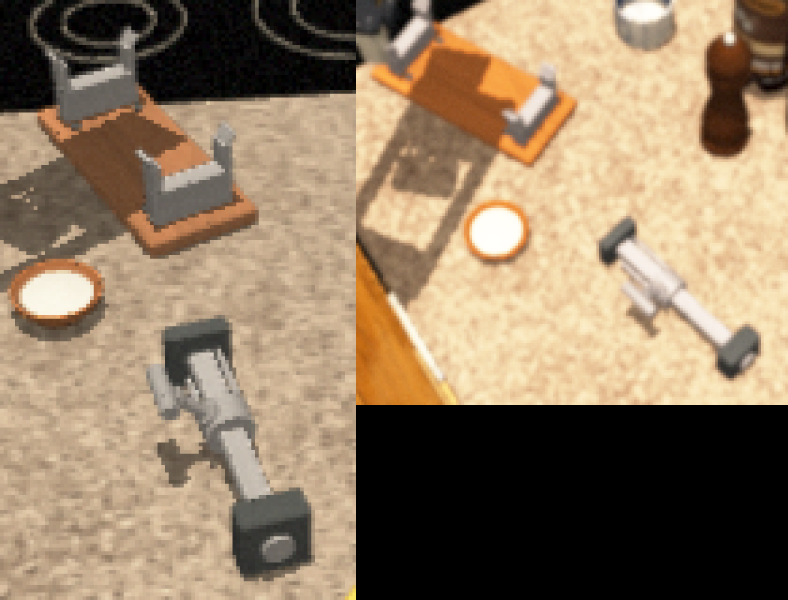

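The crop confirms the grey spit: steel rod, dark blocks, and the collar nearer the far end, so spit +x points away, and the T-bar leans to +y. Now the stand points.

Run:
```python
from h import *
from rig import env
S=env.get_calibration("scene");D=env.get_calibration("side")
f=lambda p:(170+p[0]/3.75,125+p[1]/3.75)
P=[plane(S,f(p),z)for p,z in [((57,55),.084),((130,35),.084),((150,155),.084),((226,130),.084),((152,240),.016),((257,210),.016),((40,113),.016)]]
for p in P:print(p.round(4))
g=lambda p:(140+(p[0]-356)/2.7,150+p[1]/2.7)
for p,z in [((575,102),.016),((532,160),.016),((375,70),.016),((548,75),.084),((510,128),.084)]:print("side",plane(D,g(p),z).round(4))
# spit blocks, rod-top ends in crop
for p,z in [((195,323),.048),((165,328),.048),((228,321),.048),((235,505),.048),((307,495),.048)]:print("sp",plane(S,f(p),z).round(4))
```

```text
[0.5995 0.0454 0.084 ]
[0.663  0.0202 0.084 ]
[ 0.5387 -0.1192  0.084 ]
[ 0.6021 -0.1425  0.084 ]
[ 0.5222 -0.131   0.016 ]
[ 0.6049 -0.1707  0.016 ]
[0.5959 0.0725 0.016 ]
side [ 0.604  -0.1644  0.016 ]
side [ 0.5202 -0.1342  0.016 ]
side [0.6003 0.076  0.016 ]
side [ 0.5938 -0.1401  0.084 ]
side [ 0.5198 -0.1158  0.084 ]
sp [ 0.4411 -0.2505  0.048 ]
sp [ 0.4239 -0.2375  0.048 ]
sp [ 0.4574 -0.2675  0.048 ]
sp [ 0.3268 -0.3853  0.048 ]
sp [ 0.3612 -0.4153  0.048 ]
```

Stand: centre about (0.603,-0.048), axis at 69.6°, with a yoke spacing of 0.175 against the nominal 0.176. Spit: axis at about 56°, middle near (0.382,-0.33). Moving above the grip point for a wrist look.

Call:
step_arm([
  [-4,-2.1,0,0,0,0,9.3],
  [-4,-2.1,0,0,0,0,9.3],
  [-4,-2.1,0,0,0,0,9.3],
  [-4,-2.1,0,0,0,0,9.3],
  [-4,-2.1,0,0,0,0,9.3],
  [-4,-2.1,0,0,0,0,9.3],
  [-4,-2.1,0,0,0,0,9.3],
  [-4,-2.1,0,0,0,0,9.3],
  [-4,-2.1,0,0,0,0,9.3],
  [0,0,0,0,0,0.14,9.3],
  [0,0,0,0,0,0.14,9.3],
  [0,0,0,0,0,0.14,9.3],
  [0,0,0,0,0,0.14,9.3],
  [0,0,0,0,0,0,9.3],
  [0,0,0,0,0,0,9.3],
])

```text
t: 1.65
position: [0.3609, -0.3598, 0.2184]
ee_rot: [-3.141, -0.0, 1.015]
ft_force: [0.6, -1.0, -0.8]
opening: 1.0
grasp_force: 0.0
```

Run:
```python
from h import *
from rig import env
s=env.get_state();print(s["position"],s["ee_rot"],s["qpos"].round(2),s["t"])
im={}
for n in("wrist","scene","side"):
    c=env.get_calibration(n); np.savez(f"{n}1.npz",**c)
    im[n]=env.capture(n)[:,:,::-1]; cv2.imwrite(f"pics/{n}1.png",im[n])
h=np.zeros((600,800,3),np.uint8)
h[:384,:512]=im["wrist"]
a=cv2.resize(im["scene"][120:200,170:250],(288,288),interpolation=3);h[:288,512:]=a
b=cv2.resize(im["side"][140:220,140:240],(270,216),interpolation=3);h[384:,0:270]=b
cv2.imwrite("pics/m1.png",h)
```

```text
[ 0.36092435 -0.35983449  0.21844012] [-3.14112468e+00 -1.96402810e-04  1.01459724e+00] [-1.    0.19  1.63 -0.    1.33 -0.45] 1.65
```

View pics/m1.png

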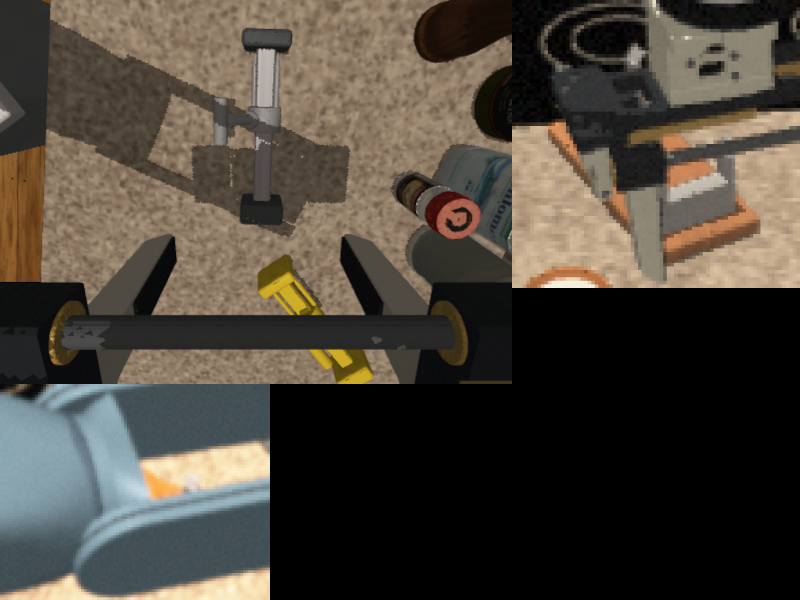

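Wrist view: rod top runs from (265,55) to (262,193). The short block's top outer edge is at y≈31 (x 243–292), the collar is at (262,117), the T-bar at (221,120), and the long block's inner edge is at y≈195. Casting these.

Run:
```python
from h import *
W=dict(np.load("wrist1.npz"));D=dict(np.load("side1.npz"))
im=cv2.imread("pics/wrist1.png").astype(int)
sat=im.max(2)-im.min(2)
# rod cols: bright grey, rows 60-100 prongs; rows 150-190 bare
for r in (62,75,150,165,180):
    c=np.where((sat[r,225:300]<22)&(im[r,225:300].mean(1)>60))[0]+225;print(r,c.min(),c.max(),np.median(c))
Z=.034
A=plane(W,(266,62),Z);B=plane(W,(262.5,180),Z);d=A-B;print(A,B,np.degrees(np.arctan2(d[1],d[0])))
for p,z in [((243,32),.048),((292,32),.048),((244,52),.048),((291,52),.048),((241,195),.048),((283,195),.048),((240,203),.048),((283,206),.048),((221,98),.06),((221,143),.06)]:print(p,plane(W,p,z).round(4))
print(proj(W,[.361,-.36,.034]))
```

```text
62 253 279 266.0
75 252 279 265.5
150 233 293 261.0
165 242 271 262.0
180 229 276 262.5
[ 0.42710372 -0.2672353   0.034     ] [ 0.36000736 -0.3693348   0.034     ] 56.6884277435124
(243, 32) [ 0.4216 -0.2344  0.048 ]
(292, 32) [ 0.4605 -0.2586  0.048 ]
(244, 52) [ 0.4131 -0.2494  0.048 ]
(291, 52) [ 0.4511 -0.273   0.048 ]
(241, 195) [ 0.3332 -0.368   0.048 ]
(283, 195) [ 0.3719 -0.3921  0.048 ]
(240, 203) [ 0.3273 -0.3752  0.048 ]
(283, 206) [ 0.3654 -0.403   0.048 ]
(221, 98) [ 0.3723 -0.2732  0.06  ]
(221, 143) [ 0.3483 -0.3089  0.06  ]
[258.8318968  172.61579825]
```

Spit middle is about (0.386,-0.330), rod at 56.7°. I'll grip at spit x≈-28, close to the balance point, and descend 21 cm with a part-open gripper.

Call:
step_arm([
  [1.1,0.5,0,0,0,0.025,5],
  [0,0,3,0,0,0,5],
  [0,0,3,0,0,0,5],
  [0,0,3,0,0,0,5],
  [0,0,3,0,0,0,5],
  [0,0,3,0,0,0,5],
  [0,0,2,0,0,0,5],
  [0,0,2,0,0,0,5],
  [0,0,1,0,0,0,5],
  [0,0,0.5,0,0,0,5],
  [0,0,0.5,0,0,0,5],
  [0,0,0,0,0,0,5],
  [0,0,0,0,0,0,5],
])

```text
t: 3.1
position: [0.3714, -0.3538, 0.0093]
ee_rot: [3.14, 0.0, 0.986]
ft_force: [-0.0, 0.6, 0.2]
opening: 0.536
grasp_force: 0.0
```

Call:
step_arm([
  [0,0,0.2,0,0,0,2],
  [0,0,0,0,0,0,1],
  [0,0,0,0,0,0,0],
  [0,0,0,0,0,0,0],
  [0,0,0,0,0,0,0],
  [0,0,0,0,0,0,0],
  [0,0,0,0,0,0,0],
  [0,0,0,0,0,0,0],
])

```text
t: 3.9
position: [0.3711, -0.3533, 0.0068]
ee_rot: [-3.142, 0.0, 0.986]
ft_force: [-0.6, 0.5, 1.7]
opening: 0.205
grasp_force: 30.0
```

Call:
step_arm([
  [0,0,-2,0,0,0,0],
  [0,0,-4,0,0,0,0],
  [0,0,-4,0,0,0,0],
  [0,0,-4,0,0,0,0],
  [0,0,-1,0,0,0,0],
  [3.5,-2.3,0,0,0,0,0],
  [3.5,-2.3,0,0,0,0,0],
  [3.5,-2.3,0,0,0,0,0],
  [3.5,-2.3,0,0,0,0,0],
  [3.5,-2.3,0,0,0,0,0],
  [3.5,-2.3,0,0,0,0,0],
  [0,0,0,0,0,-0.115,0],
  [0,0,0,0,0,-0.115,0],
  [0,0,0,0,0,0,0],
])

```text
t: 5.3
position: [0.371, -0.1009, 0.1551]
ee_rot: [-3.139, -0.001, 1.218]
ft_force: [-0.1, 0.3, -5.2]
opening: 0.204
grasp_force: 30.0
```

Call:
step_arm([
  [0.6,2.5,0,0,0,0,0],
  [0.6,2.5,0,0,0,0,0],
  [0.6,2.5,0,0,0,0,0],
  [0.6,2.5,0,0,0,0,0],
  [0.5,2.5,0,0,0,0,0],
  [0.5,2.5,0,0,0,0,0],
  [0.5,2.5,0,0,0,0,0],
  [0.5,2.3,0,0,0,0,0],
  [0,0,0,0,0,0,0],
  [0,0,0,0,0,0,0],
  [0,0,0,0,0,0,0],
])

```text
t: 6.4
position: [0.5715, -0.1294, 0.1554]
ee_rot: [-3.139, -0.0, 1.214]
ft_force: [-0.0, 0.1, -4.8]
opening: 0.206
grasp_force: 30.0
```

Run:
```python
from h import *
from rig import env
s=env.get_state();print(s["position"],s["ee_rot"],s["ft_force"],s["opening"])
im={}
for n in("wrist","scene"):
    c=env.get_calibration(n); np.savez(f"{n}2.npz",**c)
    im[n]=env.capture(n)[:,:,::-1]; cv2.imwrite(f"pics/{n}2.png",im[n])
h=np.zeros((384,800,3),np.uint8)
h[:384,:512]=im["wrist"]
h[:288,512:]=cv2.resize(im["scene"][100:220,140:260],(288,288),interpolation=3)
cv2.imwrite("pics/m2.png",h)
```

```text
[ 0.57149551 -0.12940842  0.15538627] [-3.13856850e+00 -5.81051567e-05  1.21403107e+00] [-0.01800701  0.10238518 -4.77738065] 0.20625345782191698
```

View pics/m2.png

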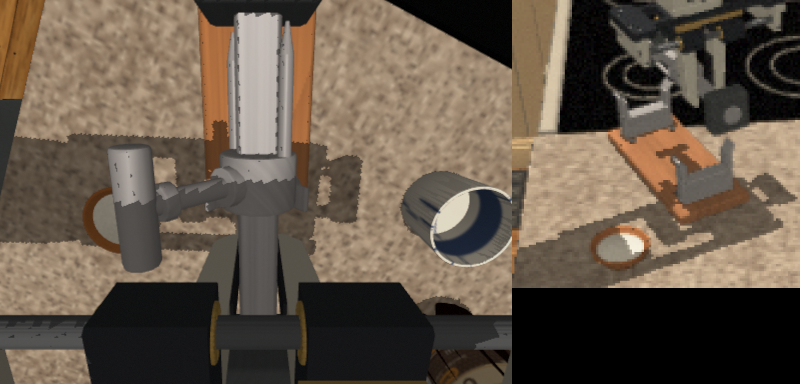

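The wrist view shows the spit held level, with the board's edges running under it at x≈200 and x≈314. The scene view has all four yoke lips clear. Fitting both.

Run:
```python
from h import *
W=dict(np.load("wrist2.npz"));S=dict(np.load("scene2.npz"))
im=cv2.imread("pics/wrist2.png");hsv=cv2.cvtColor(im,cv2.COLOR_BGR2HSV)
m=((hsv[...,0]<16)&(hsv[...,1]>130))
L=[];Rr=[]
for r in range(32,125,6):
    c=np.where(m[r,150:380])[0]+150
    if len(c)>8:
        L.append(plane(W,(c.min(),r),.016)[:2]);Rr.append(plane(W,(c.max()+1,r),.016)[:2])
L,Rr=np.array(L),np.array(Rr)
def fit(P):
    for _ in range(3):
        v=cv2.fitLine(P.astype(np.float32),cv2.DIST_HUBER,0,.001,.001).ravel()
    a=np.degrees(np.arctan2(v[1],v[0]));return v,a%180
(vl,al),(vr,ar)=fit(L),fit(Rr);print(al,ar)
d=np.array([np.cos(np.radians((al+ar)/2)),np.sin(np.radians((al+ar)/2))]);n=np.array([d[1],-d[0]])
print("width",n@(vr[2:]-vl[2:]),"lateral centre n.",n@(vl[2:]+vr[2:])/2, "n",n,"mine",n@[.603,-.048],"tcp",n@[.5715,-.1294])
# spit axis lateral in the hand at its height z~.172 (top flat ~.181)
for r in (30,60,240,260):
    g=im[r,215:300].astype(int);print(r,[int(x) for x in g.mean(1)[::4]])
for p in [(258,45),(259,250)]: print(plane(W,p,.181), n@plane(W,p,.181)[:2])
a=cv2.imread("pics/scene2.png")
cv2.imwrite("pics/c3.png",cv2.resize(a[125:205,165:255],(792,704),interpolation=3)[:600])
```

```text
69.15727 69.30953
width 0.09802608 lateral centre n. 0.5781873 n [ 0.9350325  -0.35456198] mine 0.5808435648679733 tcp 0.5802513870716095
30 [114, 117, 112, 110, 114, 99, 189, 191, 184, 186, 185, 191, 190, 188, 184, 185, 105, 101, 154, 109, 115, 117]
60 [116, 119, 113, 107, 150, 99, 181, 191, 182, 183, 183, 187, 188, 187, 182, 183, 93, 131, 175, 128, 116, 120]
240 [77, 81, 80, 81, 81, 80, 65, 88, 87, 85, 84, 90, 87, 88, 85, 72, 70, 80, 81, 81, 81, 78]
260 [81, 80, 80, 81, 81, 43, 53, 86, 86, 85, 83, 89, 87, 85, 85, 69, 14, 81, 81, 81, 81, 80]
[ 0.60736297 -0.03230453  0.181     ] 0.5793580686681341
[ 0.57634986 -0.11671814  0.181     ] 0.5802896603650507
```

View pics/c3.png

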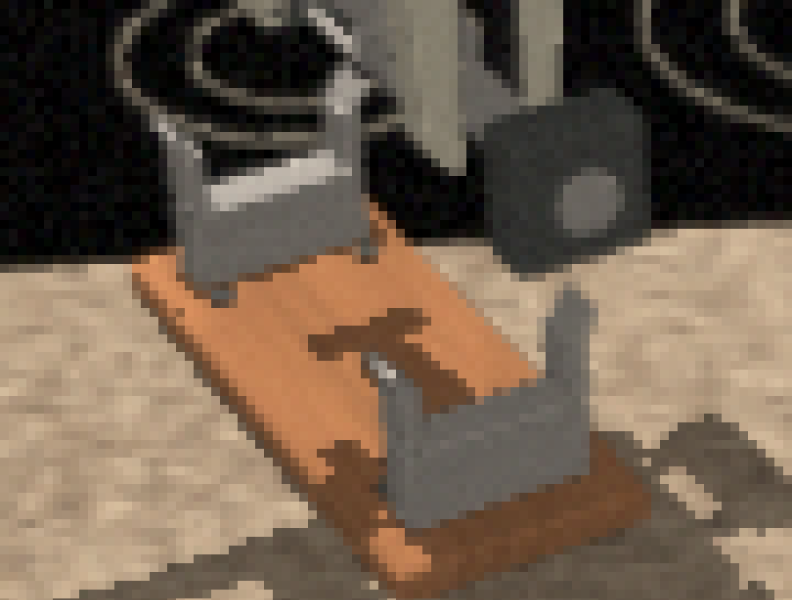

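The crop shows the near yoke's foot corners at about (405,527) and (590,474), the far yoke's at about (195,283) and (367,240), and the spit's end boss at (590,200).

Run:
```python
from h import *
S=dict(np.load("scene2.npz"))
f=lambda p:(165+p[0]/8.8-.5,125+p[1]/8.8-.5)
a=np.radians(69.3);d=np.array([np.cos(a),np.sin(a)]);n=np.array([d[1],-d[0]])
P={}
for k,p,z in [("nL",(403,527),.016),("nR",(590,474),.016),("fL",(195,283),.016),("fR",(367,240),.016),("bC",(395,585),.016),("bR",(652,495),.016),("bF",(135,265),.016),("boss",(590,200),.172)]:
    q=plane(S,f(p),z)[:2];print(k,q.round(4),"along",(d@q).round(4),"lat",(n@q).round(4))
print("tcp",d@[.5715,-.1294],n@[.5715,-.1294])
```

```text
nL [ 0.5385 -0.1149] along 0.0829 lat 0.5444
nR [ 0.602  -0.1451] along 0.077 lat 0.6144
fL [0.6018 0.0503] along 0.2598 lat 0.5451
fR [0.664  0.0205] along 0.2539 lat 0.6139
bC [ 0.5131 -0.1349] along 0.0552 lat 0.5276
bR [ 0.606 -0.17 ] along 0.0552 lat 0.627
bF [0.5964 0.0769] along 0.2828 lat 0.5307
boss [ 0.5518 -0.1939] along 0.0137 lat 0.5847
tcp 0.08096441563046063 0.5803459084043051
```

Call:
step_arm([
  [1.5,-0.1,0,0,0,0.005,0],
  [1.7,-0.1,0,0,0,0,0],
  [1.7,0,0,0,0,0,0],
  [1.7,0,0,0,0,0,0],
  [0,0,1.5,0,0,0,0],
  [0,0,1.5,0,0,0,0],
  [0,0,1.5,0,0,0,0],
  [0,0,1,0,0,0,0],
  [0,0,0.6,0,0,0,0],
  [0,0,0.5,0,0,0,0],
  [0,0,0.5,0,0,0,0],
  [0,0,0.3,0,0,0,0],
  [0,0,0.3,0,0,0,0],
  [0,0,0,0,0,0,0],
])

```text
t: 7.9
position: [0.5941, -0.0671, 0.0794]
ee_rot: [-3.141, 0.0, 1.211]
ft_force: [-0.4, 0.2, -4.7]
opening: 0.207
grasp_force: 30.0
```

Call:
step_arm([
  [0,0,0.4,0,0,0,0],
  [0,0,0.4,0,0,0,0],
  [0,0,0.4,0,0,0,0],
  [0,0,0.4,0,0,0,0],
  [0,0,0.3,0,0,0,0],
  [0,0,0.2,0,0,0,0],
  [0,0,0,0,0,0,0],
  [0,0,0,0,0,0,0],
])

```text
t: 8.7
position: [0.5943, -0.0671, 0.0587]
ee_rot: [3.142, 0.0, 1.211]
ft_force: [0.6, 0.3, -5.1]
opening: 0.208
grasp_force: 30.0
```

Call:
step_arm([
  [0,0,0.1,0,0,0,0],
  [0,0,0.1,0,0,0,0],
  [0,0,0,0,0,0,0],
  [0,0,0,0,0,0,0],
])

```text
t: 9.1
position: [0.5945, -0.0672, 0.0568]
ee_rot: [3.141, -0.0, 1.211]
ft_force: [-0.5, -0.0, -3.6]
opening: 0.206
grasp_force: 30.0
```

Call:
step_arm([
  [0,0,0.1,0,0,0,0],
  [0,0,0,0,0,0,2.5],
  [0,0,0,0,0,0,4],
  [0,0,0,0,0,0,4],
  [0,0,0,0,0,0,4],
  [0,0,0,0,0,0,4],
  [0,0,-2,0,0,0,4],
  [0,0,-4,0,0,0,4],
  [0,0,-4,0,0,0,4],
  [0,0,-3,0,0,0,4],
  [0,0,0,0,0,0,4],
  [0,0,0,0,0,0,4],
])

```text
t: 10.3
position: [0.5945, -0.0671, 0.1862]
ee_rot: [3.14, -0.0, 1.211]
ft_force: [-0.8, 0.3, 0.0]
opening: 0.431
grasp_force: 0.0
```

Run:
```python
from h import *
from rig import env
s=env.get_state();print(s["position"],s["ee_rot"],s["ft_force"],s["opening"])
im={}
for n in("wrist","scene"):
    c=env.get_calibration(n); np.savez(f"{n}3.npz",**c)
    im[n]=env.capture(n)[:,:,::-1]; cv2.imwrite(f"pics/{n}3.png",im[n])
h=np.zeros((384,800,3),np.uint8)
h[:384,:512]=im["wrist"]
h[:288,512:]=cv2.resize(im["scene"][110:200,165:255],(288,288),interpolation=3)
cv2.imwrite("pics/m3.png",h)
```

```text
[ 0.59451399 -0.06714197  0.18621472] [ 3.14003322e+00 -1.11707976e-04  1.21083994e+00] [-0.76731498  0.34801304  0.04816173] 0.4307628743716009
```

View pics/m3.png

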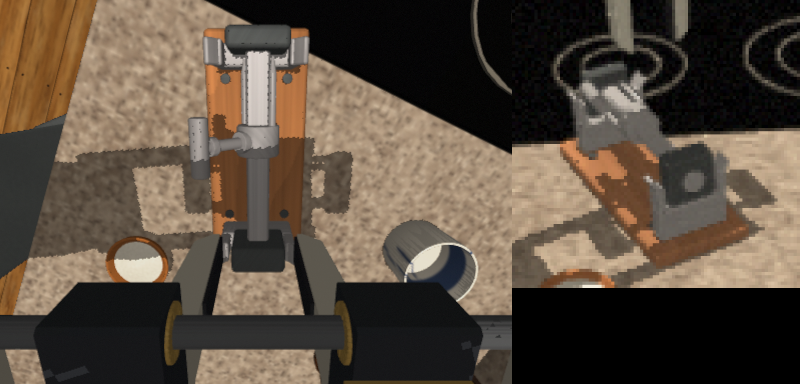

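Wrist view: the spit is seated in both yokes, with blocks at (258,38) and (258,250), the collar at (257,138), and the T-bar at (198,147) still leaning. Checking the centring and the bar's angle.

Run:
```python
from h import *
W=dict(np.load("wrist3.npz"))
a=np.radians(69.3);d=np.array([np.cos(a),np.sin(a),0]);n=np.array([d[1],-d[0],0])
for p,z in [((226,27),.098),((290,27),.098),((227,44),.098),((289,44),.098),((234,243),.098),((284,243),.098),((257,60),.0835),((258,220),.0835),((257,138),.092)]:
    q=plane(W,p,z);print(p,q.round(4),"along",(d@q).round(4),"lat",(n@q).round(4))
for t in np.arange(.6,1.31,.1):
    q=plane(W,(198,147),.074+.06*np.cos(t)); print(round(t,1),"lat",n@q, "exp",.0578+0, -.06*np.sin(t),"along",d@q)
print("tcp",d@[.5945,-.0671,0],n@[.5945,-.0671,0])
```

```text
(226, 27) [0.6187 0.0617 0.098 ] along 0.2764 lat 0.5569
(290, 27) [0.6609 0.0458 0.098 ] along 0.2764 lat 0.602
(227, 44) [0.6152 0.0513 0.098 ] along 0.2654 lat 0.5573
(289, 44) [0.6566 0.0356 0.098 ] along 0.2654 lat 0.6016
(234, 243) [ 0.5613 -0.0958  0.098 ] along 0.1088 lat 0.5589
(284, 243) [ 0.6015 -0.111   0.098 ] along 0.1088 lat 0.6019
(257, 60) [0.6319 0.0349 0.0835] along 0.256 lat 0.5787
(258, 220) [ 0.5861 -0.0887  0.0835] along 0.1242 lat 0.5796
(257, 138) [ 0.6113 -0.0195  0.092 ] along 0.1978 lat 0.5787
0.6 lat 0.5372071456565299 exp 0.0578 -0.03387854840370212 along 0.19579283294340605
0.7 lat 0.5365437995262262 exp 0.0578 -0.03865306123426146 along 0.19519498723321768
0.8 lat 0.5357966538047746 exp 0.0578 -0.04304136545397136 along 0.19452161650856895
0.9 lat 0.5349731737252499 exp 0.0578 -0.04699961457764899 along 0.1937794488671537
1.0 lat 0.5340815872284007 exp 0.0578 -0.050488259088473784 along 0.19297589980271695
1.1 lat 0.5331308027517841 exp 0.0578 -0.05347244160368612 along 0.19211899811189267
1.2 lat 0.5321303202196027 exp 0.0578 -0.05592234515803358 along 0.19121730567312134
1.3 lat 0.5310901361226029 exp 0.0578 -0.05781349112503158 along 0.19027983189919145
tcp 0.14737250015808429 0.5798396383459443
```

The spit is seated and centred within a few mm, and the collar is at about 0.8 rad. Next I straddle the T-bar with open fingers. One finger starts outside it and pushes it over the flat as the hand closes.

Call:
step_arm([
  [2.4,-0.8,0,0,0,0,9.3],
  [2.3,-0.8,0,0,0,0,9.3],
  [0,0,0,0,0,0,9.3],
  [0,0,0,0,0,0,9.3],
  [0,0,2,0,0,0,9.3],
  [0,0,2,0,0,0,9.3],
  [0,0,2,0,0,0,9.3],
  [0,0,1,0,0,0,9.3],
  [0,0,0.6,0,0,0,9.3],
  [0,0,0.5,0,0,0,9.3],
  [0,0,0,0,0,0,9.3],
])

```text
t: 11.5
position: [0.5958, -0.0177, 0.1045]
ee_rot: [-3.141, 0.0, 1.211]
ft_force: [-0.2, 0.3, 1.0]
opening: 1.001
grasp_force: 0.0
```

Call:
step_arm([
  [0,0.5,0,0,0,0,9.3],
  [0,0.5,0,0,0,0,9.3],
  [0,0.5,0,0,0,0,8.5],
  [0,0,0,0,0,0,7.5],
  [0,0,-0.2,0,0,0,6.5],
  [0,0,-0.2,0,0,0,5.5],
  [0,0,-0.2,0,0,0,4.5],
  [0,0,-0.1,0,0,0,3.5],
  [0,0,-0.1,0,0,0,3],
  [0,0,-0.1,0,0,0,2.5],
  [0,0,0,0,0,0,2.2],
  [0,0,0,0,0,0,2.2],
  [0,0,0,0,0,0,2.2],
  [0,0,0,0,0,0,2.2],
  [0,0,0,0,0,0,2.2],
])

```text
t: 13.0
position: [0.6099, -0.0229, 0.1135]
ee_rot: [3.142, 0.0, 1.211]
ft_force: [-0.5, -0.2, 0.4]
opening: 0.236
grasp_force: 0.5
```

Run:
```python
from h import *
from rig import env
s=env.get_state();print(s["position"],s["ee_rot"],s["ft_force"],s["opening"]*93,s["qpos"].round(2))
im={}
for n in("wrist","scene"):
    c=env.get_calibration(n); np.savez(f"{n}4.npz",**c)
    im[n]=env.capture(n)[:,:,::-1]; cv2.imwrite(f"pics/{n}4.png",im[n])
h=np.zeros((384,800,3),np.uint8)
h[:384,:512]=im["wrist"]
h[:288,512:]=cv2.resize(im["scene"][110:200,165:255],(288,288),interpolation=3)
cv2.imwrite("pics/m4.png",h)
```

```text
[ 0.60993179 -0.02286013  0.11353967] [3.14154436e+00 7.22365391e-05 1.21072912e+00] [-0.54934881 -0.21078003  0.40568321] 21.98256852042137 [-0.22  0.45  1.52 -0.    1.17  0.14]
```

View pics/m4.png

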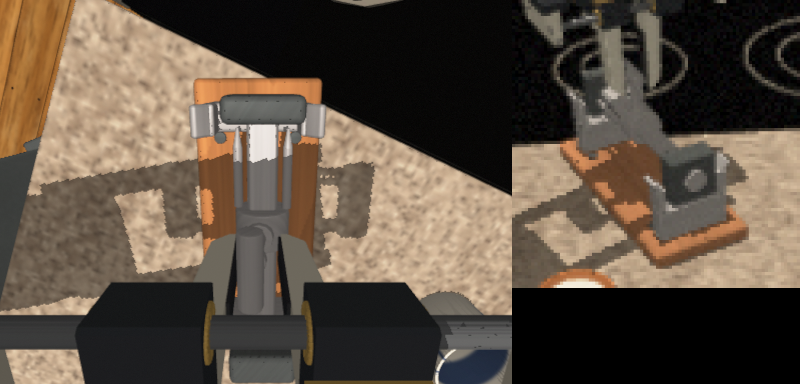

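The T-bar now stands upright between the fingers at (252,270), beside the left pad, and the spit is still seated. Checking where the bar's centre lies along the rod.

Run:
```python
from h import *
W=dict(np.load("wrist4.npz"))
a=np.radians(69.3);d=np.array([np.cos(a),np.sin(a),0]);n=np.array([d[1],-d[0],0])
for p,z in [((252,227),.134),((252,313),.134),((253,250),.141),((236,270),.134),((267,270),.134),((263,220),.092),((263,170),.0835)]:
    q=plane(W,p,z);print(p,"along",(d@q).round(4),"lat",(n@q).round(4))
t=np.array([.6099,-.0229,0]);print(d@t,n@t)
```

```text
(252, 227) along 0.2175 lat 0.5752
(252, 313) along 0.168 lat 0.575
(253, 250) along 0.2087 lat 0.5758
(236, 270) along 0.1939 lat 0.567
(267, 270) along 0.1939 lat 0.5827
(263, 220) along 0.2041 lat 0.5813
(263, 170) along 0.2339 lat 0.5812
0.19416263891496496 0.5786218883256811
```

Call:
step_arm([
  [0,0.2,0,0,0,0,2],
  [0,0,0,0,0,0,1],
  [0,0,0,0,0,0,0],
  [0,0,0,0,0,0,0],
  [0,0,0,0,0,0,0],
  [0,0,0,0,0,0,0],
])

```text
t: 13.7
position: [0.6119, -0.0235, 0.1137]
ee_rot: [3.141, -0.0, 1.211]
ft_force: [-0.4, -0.2, 0.1]
opening: 0.141
grasp_force: 30.0
```

Call:
step_arm([
  [0,0,0,0,0,0.1,0],
  [0,0,0,0,0,0.1,0],
  [0,0,0,0,0,0.1,0],
  [0,0,0,0,0,0.1,0],
  [0,0,0,0,0,0.1,0],
  [0,0,0,0,0,0.1,0],
  [0,0,0,0,0,0.1,0],
  [0,0,0,0,0,0.1,0],
  [0,0,0,0,0,0.1,0],
  [0,0,0,0,0,0.1,0],
  [0,0,0,0,0,0,0],
  [0,0,0,0,0,0,0],
])

```text
t: 14.9
position: [0.6123, -0.024, 0.1138]
ee_rot: [3.141, -0.001, 0.213]
ft_force: [0.3, -2.0, -0.3]
opening: 0.14
grasp_force: 30.0
```

Call:
step_arm([
  [0,0,0,0,0,0.1,0],
  [0,0,0,0,0,0.1,0],
  [0,0,0,0,0,0.1,0],
  [0,0,0,0,0,0.06,0],
  [0,0,0,0,0,0.05,0],
  [0,0,0,0,0,0.03,0],
  [0,0,0,0,0,0.03,0],
  [0,0,0,0,0,0,0],
  [0,0,0,0,0,0,0],
])

```text
t: 15.8
position: [0.6119, -0.0236, 0.1137]
ee_rot: [3.141, -0.0, -0.257]
ft_force: [1.0, -1.6, -0.1]
opening: 0.144
grasp_force: 30.1
```

```bash
python3 -c "
from rig import env
s=env.get_state();print(s['ft_force'],s['ft_torque'],s['ee_rot'],s['position'])"
```

```text
[ 1.00311827 -1.62154792 -0.06530772] [-0.2282061  -0.13159814  0.12402763] [ 3.14144751e+00 -4.82578313e-04 -2.57097968e-01] [ 0.61193303 -0.02358779  0.11374748]
```

Call:
step_arm([
  [0,0,0,0,0,0,2],
  [0,0,0,0,0,0,3],
  [0,0,0,0,0,0,4],
  [0,0,0,0,0,0,4],
  [0,0,-2,0,0,0,4],
  [0,0,-3,0,0,0,4],
  [0,0,-4,0,0,0,4],
  [-3,0,0,0,0,0,4],
  [-3,0,0,0,0,0,4],
  [0,0,0,0,0,0,4],
  [0,0,0,0,0,0,4],
])

```text
t: 16.9
position: [0.5538, -0.0079, 0.2041]
ee_rot: [-3.141, -0.001, -0.259]
ft_force: [0.4, -0.3, -0.4]
opening: 0.43
grasp_force: 0.0
```

Run:
```python
from h import *
from rig import env
s=env.get_state();print(s["position"],s["ee_rot"],s["ft_force"],s["opening"]*93)
im={}
for n in("wrist","scene"):
    c=env.get_calibration(n); np.savez(f"{n}5.npz",**c)
    im[n]=env.capture(n)[:,:,::-1]; cv2.imwrite(f"pics/{n}5.png",im[n])
h=np.zeros((384,800,3),np.uint8)
h[:384,:512]=im["wrist"]
h[:288,512:]=cv2.resize(im["scene"][110:200,165:255],(288,288),interpolation=3)
cv2.imwrite("pics/m5.png",h)
```

```text
[ 0.55378723 -0.00792038  0.20411027] [-3.14146259e+00 -1.06806813e-03 -2.58833883e-01] [ 0.37527901 -0.26238085 -0.38941511] 39.99767682400785
```

View pics/m5.png

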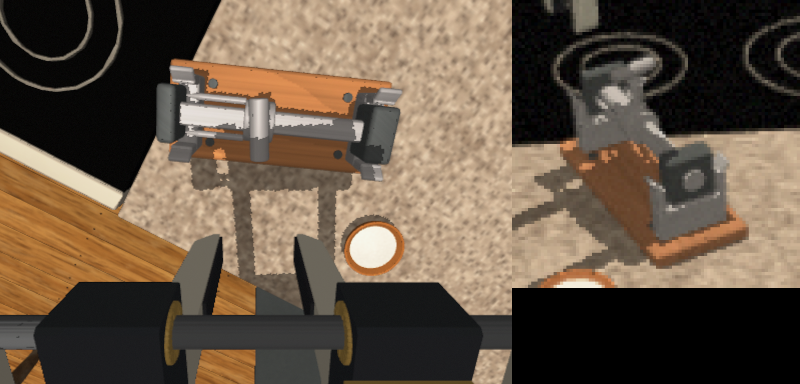

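The T-bar at (260,128) now lies square across the rod, upright over it, and the spit is seated. One check of its lateral offset, then hand in.

Run:
```python
from h import *
from rig import env
W=dict(np.load("wrist5.npz"))
a=np.radians(69.3);d=np.array([np.cos(a),np.sin(a),0]);n=np.array([d[1],-d[0],0])
T={}
for k,p,z in [("bar1",(261,97),.134),("bar2",(259,158),.134),("rod",(310,124),.0835),("rod2",(215,114),.0835)]:
    q=plane(W,p,z);T[k]=q;print(k,"along",(d@q).round(4),"lat",(n@q).round(4))
off=n@((T["bar1"]+T["bar2"])/2-(T["rod"]+T["rod2"])/2);b=T["bar2"]-T["bar1"]
ang=np.degrees(np.arctan2(abs(n@b),abs(d@b)));print("offset",off,"bar vs rod deg",ang)
if abs(off)<.01 and ang>72: print(env.hand_in())
```

```text
bar1 along 0.1958 lat 0.6009
bar2 along 0.1928 lat 0.558
rod along 0.1508 lat 0.5822
rod2 along 0.233 lat 0.5822
offset -0.0027187125808411246 bar vs rod deg 85.97089701288496
the job is handed in; nothing more can be done
None
```

The job is handed in, with no verdict returned. My last camera check shows the spit seated in its stand, the thumbscrew within about 3 mm of straight over the flat, and the T-bar turned about 86° (near its stop); the bystanders were not touched as far as I could see.

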